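Draw the guarded bolt with the hooked rod

TASK

The locking bolt of the small indexing fixture sits behind a barred guard where the gripper does not fit. Pick up the hooked rod by its wooden handle, reach it into the guard's open mouth, hook it behind the bolt's upright post and draw the bolt fully back towards the mouth, never touching the bolt with the gripper or arm. Then unhook the rod and lay it down flat on the bench.

Things in the scene. Friction and masses are not known exactly. Their poses are not given: they have to be found in the camera images.
- hook_rod_grip (a point): Middle of the hooked rod's wooden handle (110 x 24 x 28 mm along x, y, z), 14 mm above the bench, z up. From its front an 8 mm round steel bar runs along +x, level with this point; 225 mm ahead (bar's middle) it bends square to +y, level, ending 44 mm to the +y side. 0.14 kg, centre of mass 17 mm ahead. The other rod, same handle but no hook, is a bystander.
- bolt_knob (a point): The bolt's upright steel post, 14 mm diameter, at 44 mm above the bench; bare from 18 mm below this point to 14 mm above it, where a black cap of 22 mm diameter begins. Axes as the guard's. Below it lie the bolt's flat bar and bed, 36 mm wide (y); behind it (+x) a strap over the bar is 33 mm high, and the hook must pass above that.
- bolt (a joint): Travel of the slide bolt in m: 0 shot home, 0.045 fully drawn, at its stop. It is drawn towards the guard's mouth (-x of the guard) against about 3 N of friction and stays where it is left.
- guard: Fixed barred guard. Origin on the bench in the plane of its open mouth, below the bolt's centreline; x points in, y left, z up. Barred sides: inner faces at y -90 and +42 mm; underside of the roof bars at z 91 mm; grey housing closes it from x 146 to 220 mm, 110 mm high. The post is at x 85 mm, y 0 when home; right of the bed (y -18 to -90 mm) the guard is empty down to the bench.

How it is judged:
By the outcome, as a careful person would: the job done as asked, in the order asked, and still so for the second after the job is handed in, with the robot touching nothing.
It also fails if it takes over 45 s, if anything falls off the work surface, if the arm or the gripper's body presses on something with over 40 N, if the wrist force passes 120 N, or if a joint passes its speed limit or range.

ROBOT

A 6-joint arm with a two-finger parallel gripper is mounted at the origin on a cart in front of the work surface, level with it; the furniture and walls round the work are solid. World frame = base frame: x ahead of the robot, y to its left, z up, the work surface at z = 0. Lengths are in m, angles in rad, forces in N, time in s.
With the tool pointing down it reaches from about 0.3 to 0.775 m from the base axis. Payload 14.6 kg.
Tool frame: the origin (TCP) lies at the very end of the fingers, on their centre line; the grasp point (between the pads) lies behind it (bot.tcp_to_grasp is the z of the grasp point in the tool frame, in m); z points along the fingers, y is the line along which they close (so a half turn about z gives the same grasp; the last joint's range is limited). The gripper opens to 94 mm and grips with 3 to 60 N. Pads are 16 mm wide; open, the fingers measure 119 mm over their backs; the gripper's body (75 mm by 177 mm) begins 78 mm behind the grasp point.
Start: joints at [1.173, 0.3, 1.521, -0, 1.321, -0.067], TCP at [0.179, 0.52, 0.205] pointing down, gripper open.
Joint ranges: [-3.03, 3.03], [-0.79, 2.21], [0.23, 2.52], [-1.04, 4.18], [0, 3.07], [-2.55, 2.55]. Speed limits (rad/s): [2.22, 2.22, 2.57, 3.14, 3.14, 3.14].

INTERFACE

Orientations are given as a 3x3 rotation matrix whose columns are the frame's x, y, z axes.
In Python, from station import monitor, snapshot, camera_params, workorder, nets, bot gives the robot as it stands.
- The arm moves only by the tool send_rows, never from a script. Its argument "steps" is one flat list of numbers, 7 for each row, row after row: the shift along the tool's x, y, z in m, then the turn, a rotation vector about the tool's x, y, z in rad, then the finger opening in m, from 0 to 0.094. In form: [dx, dy, dz, ax, ay, az, grip, dx, dy, dz, ax, ay, az, grip, ...]. A call has 1 to 8 rows; each row shifts and turns the commanded pose from where the row before left it, along the tool's axes as they then stand; what a row does not reach is not made up. A row lasts 1/10 s, in which the tool goes at most 50 mm and 8.59 degrees, less where a joint would pass 70% of its speed; a pose out of reach is approached as far as the arm can. A call with a gripper value outside its range is refused whole. The fingers move at their own pace and stop on an object; "grip_force" is the grip in N (left out, the last holds). Time passes only in rows, so rows that do not move let the fingers close. It gives the time, the measured TCP pose, the force, the opening and the grip force at its end, in the units of the state.
- monitor.read_state(): the state, without advancing time (a new reading comes with each control period).
- snapshot(name): name is "scene" or "top"; returns the picture (400x640x3 uint8, red, green, blue); there is no depth.
- camera_params(name): a dict with "fx", "fy", "cx", "cy" (pixels), "rvec" (rotation vector, rad) and "tvec" (3), from world to camera coordinates, as OpenCV has them. Camera axes: x right, y down, z forward; pixel columns grow to the right and rows downward; lengths in m; the calibration is good to about 2 mm. A picture is of the moment at which its call begins. camera_params takes no time and is no camera call.
- workorder.close_job(): hands the job in; it is judged then, once.
Trained networks look in the newest picture that a camera, given by its name, has taken for a name from the list of things; names that differ only in an ending like _2 or _b are one class to them, and where a whole thing is asked for, a point or a joint stands for the part that bears it (a point fixed in the world has none). Each returns a list of dicts, best first, with "conf" (0 to 1); they miss things now and then, are a little off and sometimes report something else, mostly with a low value. They report only what shows in the picture. A call takes as long as a camera call.
- nets.trace(camera, target): "pixels" (400x640 bool, what is visible of it) and "bbox" ([left, top, right, bottom] in pixels, round what is visible of it).
- nets.spot_point(camera, target): "at" ([column, row] in pixels: a listed point, or the origin of a listed thing).
The state is a dict: "time_s": time; "joint_pos": joint angles; "joint_velocities": joint speeds; "joint_torque": joint torques, N m; "ee_pos": TCP position; "tcp_rot": TCP orientation; "wrist_force": force on the tool from outside, world axes, zero at the start; "torque": the same for the moment, N m; "finger_gap": opening from 0.0 (shut) to 1.0 (fully open); "gripper_force": force on a finger pad.
Only numpy, scipy, OpenCV 4.12 (cv2) and the standard library are available. Lean on these libraries where they do the work, as an engineer would, in place of code of your own. Each camera call takes 0.05 s, during which the arm holds its last target. There are 200 camera calls.

## Working session

There is one attempt and no reset: what is moved stays moved. The work goes in short steps, Python scripts to look and compute and a tool call to move; the robot and the scene stay as the last step left them, time stands still between calls to the robot, and variables do not carry over. Pictures are saved under pics/ and viewed, at most 10 in all, crops included, and the job is handed in when it is done.

Besides the shell and the picture viewer there is one more tool, called after "Call:" in YAML: its name, and indented under it one key for each argument. send_rows: Moves the arm, as the interface text tells. Its arguments: {"type":"object","properties":{"steps":{"type":"array"},"grip_force":{"type":"number"}},"required":["steps"]}

```bash
mkdir -p pics; cat > h.py <<'E'
import numpy as np, cv2
from station import monitor, snapshot, camera_params, workorder, nets, bot
def cam(n):
    p=camera_params(n);K=np.array([[p['fx'],0,p['cx']],[0,p['fy'],p['cy']],[0,0,1.]])
    R=cv2.Rodrigues(np.array(p['rvec'],float))[0];return K,R,np.array(p['tvec'],float)
def back(n,uv,z):
    K,R,t=cam(n);d=R.T@np.linalg.inv(K)@np.array([uv[0],uv[1],1.]);c=-R.T@t
    return c+d*(z-c[2])/d[2]
def proj(n,P):
    K,R,t=cam(n);q=K@(R@np.array(P,float)+t);return q[:2]/q[2]
def save(n,f):
    im=snapshot(n);cv2.imwrite('pics/'+f,cv2.cvtColor(im,cv2.COLOR_RGB2BGR));return im
E
python3 - <<'E'
from h import *
for n in('scene','top'):
    save(n,n+'0.png')
    K,R,t=cam(n);print(n,'cam pos',(-R.T@t).round(3),K[0,0])
    for w,z in(('hook_rod_grip',.014),('bolt_knob',.044),('guard',0)):
        for d in nets.spot_point(n,w):print(w,d['conf'],np.round(d['at'],1),back(n,d['at'],z).round(4))
print(bot.tcp_to_grasp,monitor.read_state())
E
```

```text
scene cam pos [0.275 0.557 0.902] 414.46208840570876
hook_rod_grip 0.59 [420.7 163. ] [ 0.4241 -0.3389  0.014 ]
bolt_knob 0.56 [217.8 224.1] [0.7843 0.1535 0.044 ]
guard 0.9 [245.1 242.1] [0.7148 0.142  0.    ]
top cam pos [ 0.555 -0.081  0.986] 390.152269602256
hook_rod_grip 0.58 [427.9 282.9] [ 0.4249 -0.3149  0.014 ]
bolt_knob 0.53 [239.6 133.6] [0.7893 0.148  0.044 ]
bolt_knob 0.38 [428.5 281.7] [ 0.4317 -0.3091  0.044 ]
guard 0.97 [247.9 169.1] [ 0.7079  0.1356 -0.    ]
-0.0188 {'time_s': 0.4, 'joint_pos': array([ 1.17341131e+00,  2.99994633e-01,  1.52108430e+00,  7.26223690e-06,
        1.32070661e+00, -6.66076923e-02]), 'joint_velocities': array([-0.00018118, -0.00058235, -0.00035243, -0.00090277,  0.00137593,
       -0.00132176]), 'joint_torque': array([-5.01304494e-04, -5.31201804e+01, -3.52599156e+01,  7.07914028e-02,
        2.19076598e-02, -4.09825543e-05]), 'ee_pos': array([0.17861428, 0.5201382 , 0.20535796]), 'tcp_rot': array([[-9.45789588e-01,  3.24780002e-01, -8.11386448e-05],
       [ 3.24780011e-01,  9.45789571e-01, -1.75137520e-04],
       [ 1.98589201e-05, -1.91995453e-04, -9.99999981e-01]]), 'wrist_force': array([-0.65100966, -0.16790855, -0.62192678]), 'torque': array([ 0.01164918, -0.09570444,  0.00585125]), 'gripper_force': 0.0, 'finger_gap': 0.9986485484744283}
```

View pics/scene0.png

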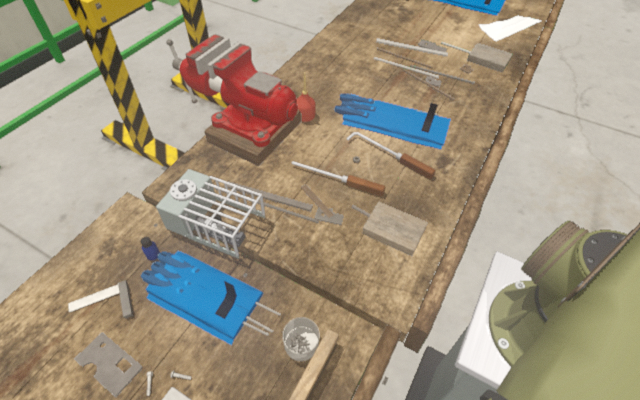

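View pics/top0.png

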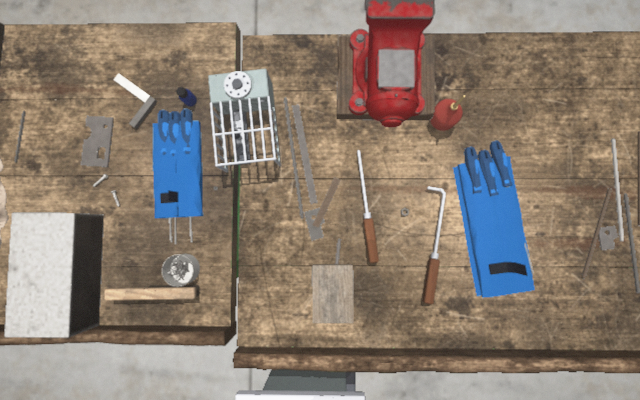

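The scene view shows the hooked rod with its handle at about (418,163) and hook tip at (350,136), and the guard at about (212,212). In the top view the handle is at (430,281), the bend at (441,190) with the hook going left (+y), and the guard's mouth at about (247,165) facing the robot.

```bash
python3 - <<'E'
from h import *
a=cv2.imread('pics/top0.png');b=cv2.imread('pics/scene0.png')
c=cv2.resize(a[60:190,195:295],None,fx=4.5,fy=4.5,interpolation=cv2.INTER_CUBIC)
d=cv2.resize(b[165:260,150:280],None,fx=2.6,fy=4.5/4.5*2.6,interpolation=cv2.INTER_CUBIC)
o=np.zeros((585,800,3),np.uint8);o[:c.shape[0],:450]=c[:585];o[:d.shape[0],455:455+d.shape[1]]=d
cv2.imwrite('pics/crop0.png',o)
for n in('scene','top'):
    for r in nets.trace(n,'hook_rod_grip')[:2]:
        m=r['pixels'];v,u=np.nonzero(m);print(n,r['conf'],r['bbox'],m.sum())
        P=np.array([back(n,(x,y),.014)[:2] for x,y in zip(u,v)])
        im=cv2.imread(f'pics/{n}0.png')[v,u].astype(int)
        wood=(im[:,2]-im[:,0]>45)
        for nm,k in(('wood',wood),('steel',~wood)):
            Q=P[k];r_=cv2.fitLine(Q.astype(np.float32),cv2.DIST_HUBER,0,.01,.01).ravel()
            s=(Q-r_[2:])@r_[:2];print(nm,k.sum(),r_.round(4),np.degrees(np.arctan2(r_[1],r_[0])).round(2),r_[2:]+r_[:2]*s.min(),r_[2:]+r_[:2]*s.max())
E
```

```text
scene 0.68 [349.3, 131.3, 435.4, 178.2] 656
wood 283 [ 0.9828 -0.1848  0.4379 -0.335 ] -10.65 [ 0.37170507 -0.32257106] [ 0.61147018 -0.36766861]
steel 373 [ 0.9724 -0.2334  0.4921 -0.3265] -13.5 [ 0.37676893 -0.29878704] [ 0.65578247 -0.36577004]
top 0.66 [420.3, 186.1, 447.3, 304.9] 868
wood 415 [ 0.9929 -0.1189  0.4327 -0.3246] -6.83 [ 0.37632398 -0.31783662] [ 0.66232813 -0.35208524]
steel 453 [ 0.9805 -0.1964  0.5432 -0.3366] -11.33 [ 0.37858074 -0.30362855] [ 0.65753708 -0.35951043]
```

View pics/crop0.png

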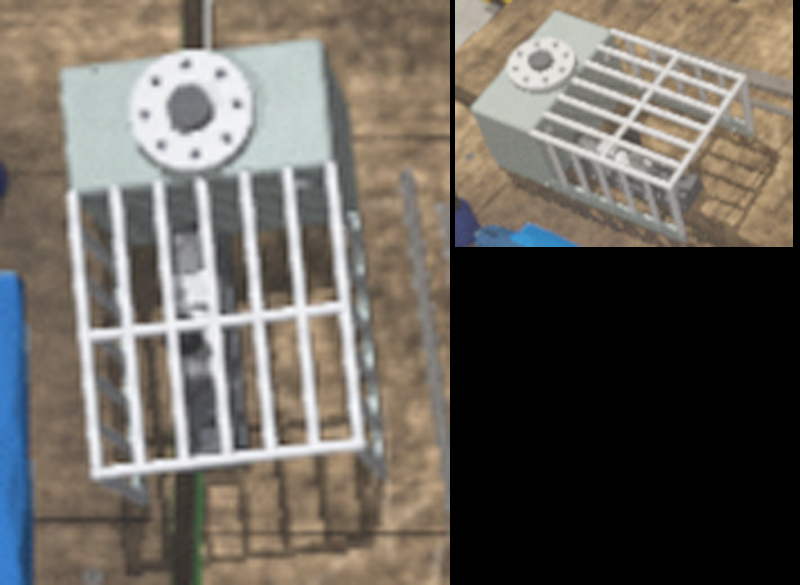

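```bash
python3 - <<'E'
from h import *
f=lambda x,y:(195+(x+.5)/4.5-.5,60+(y+.5)/4.5-.5)
L=dict(bl=((62,70),.11),br=((322,40),.11),fl=((74,190),.11),fr=((333,165),.11),ml=((97,473),.094),mr=((360,445),.094),bar0=((75,195),.094),bar6=((333,170),.094))
P={k:back('top',f(*u),z) for k,(u,z) in L.items()}
for k,p in P.items():print(k,p.round(4))
def ang(a,b):
    d=P[a]-P[b];return np.degrees(np.arctan2(d[1],d[0])).round(2),np.hypot(*d[:2]).round(4)
for a,b in(('bl','fl'),('br','fr'),('bl','br'),('fl','fr'),('ml','mr'),('bar0','ml'),('bar6','mr')):print(a,b,ang(a,b))
g=lambda x,y:(150+(x-455+.5)/2.6-.5,165+(y+.5)/2.6-.5)
for nm,u,z in(('ml',(672,184),.094),('mr',(743,75),.094),('knobtop?',(617,158),.066),('housefl',(533,133),.11),('housebl',(476,104),.11),('housefr',(610,31),.11)):print('scene',nm,back('scene',g(*u),z).round(4))
print('knob top',back('top',f(192,343),.066))
# rods: enlarged for view
a=cv2.imread('pics/top0.png')[180:310,405:460];b=cv2.imread('pics/scene0.png')[125:185,340:440]
o=np.zeros((585,760,3),np.uint8);c=cv2.resize(a,None,fx=4.5,fy=4.5,interpolation=2);o[:,:c.shape[1]]=c[:585]
d=cv2.resize(b,None,fx=5,fy=5,interpolation=2);o[:300,255:755]=d;cv2.imwrite('pics/crop1.png',o)
E
```

```text
bl [0.9107 0.2074 0.11  ]
br [0.9257 0.073  0.11  ]
fl [0.8475 0.1996 0.11  ]
fr [0.86   0.0664 0.11  ]
ml [0.7036 0.1893 0.094 ]
mr [0.7181 0.0532 0.094 ]
bar0 [0.8502 0.2042 0.094 ]
bar6 [0.8629 0.0691 0.094 ]
bl fl (np.float64(6.98), np.float64(0.0637))
br fr (np.float64(5.7), np.float64(0.0661))
bl br (np.float64(96.37), np.float64(0.1353))
fl fr (np.float64(95.34), np.float64(0.1338))
ml mr (np.float64(96.08), np.float64(0.1369))
bar0 ml (np.float64(5.82), np.float64(0.1473))
bar6 mr (np.float64(6.26), np.float64(0.1457))
scene ml [0.7037 0.1844 0.094 ]
scene mr [0.7215 0.0487 0.094 ]
scene knobtop? [0.7809 0.1742 0.066 ]
scene housefl [0.8372 0.211  0.11  ]
scene housebl [0.9051 0.2123 0.11  ]
scene housefr [0.8568 0.0788 0.11  ]
knob top [0.77840123 0.14819545 0.066     ]
```

View pics/crop1.png

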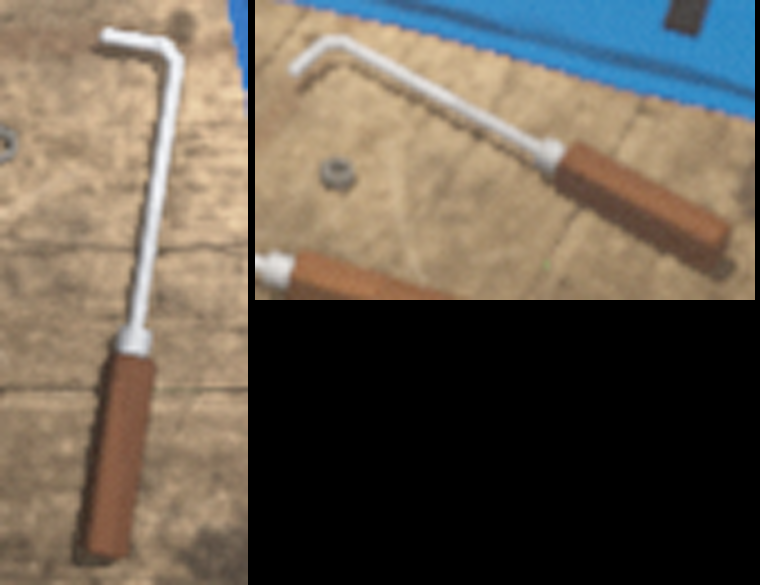

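The crop shows the handle's ends at (132,354) and (105,556), the bend at (175,50) and the hook tip at (102,36), with nothing close around the rod.

```bash
cat >> h.py <<'E'
def go(P,yaw):
    """P: TCP target, yaw: tool y axis should be yaw+90deg. prints turn, then shift in turned tool frame and in the present one"""
    s=monitor.read_state();R=np.array(s['tcp_rot']);p=np.array(s['ee_pos'])
    a=np.radians(yaw+90);y=np.array([np.cos(a),np.sin(a),0]);z=np.array([0,0,-1.]);T=np.c_[np.cross(y,z),y,z]
    print('t',s['time_s'],'pos',p.round(4),'rot',cv2.Rodrigues(R.T@T)[0].ravel().round(4),'shift now',(R.T@(P-p)).round(4),'after turn',(T.T@(P-p)).round(4),'F',np.round(s['wrist_force'],1))
E
python3 - <<'E'
from h import *
f=lambda x,y:(405+(x+.5)/4.5-.5,180+(y+.5)/4.5-.5)
g=lambda x,y:(340+(x-255+.5)/5-.5,125+(y+.5)/5-.5)
for nm,n,h,u,z in(('bend','top',f,(174,50),.016),('tip','top',f,(102,36),.016),('ferr','top',f,(134,330),.016),('front','top',f,(132,354),.028),('rear','top',f,(108,552),.028),
 ('bend','scene',g,(338,42),.016),('tip','scene',g,(294,72),.016),('ferr','scene',g,(540,146),.016),('front','scene',g,(568,155),.028),('rear','scene',g,(720,235),.028)):
    print(n,nm,back(n,h(*u),z).round(4))
go([.43,-.322,.1],-8)
E
```

```text
top bend [ 0.6513 -0.3557  0.016 ]
top tip [ 0.659  -0.3164  0.016 ]
top ferr [ 0.4979 -0.3313  0.016 ]
top front [ 0.4857 -0.3269  0.028 ]
top rear [ 0.3807 -0.3125  0.028 ]
scene bend [ 0.6468 -0.3566  0.016 ]
scene tip [ 0.6581 -0.3179  0.016 ]
scene ferr [ 0.5005 -0.336   0.016 ]
scene front [ 0.4801 -0.3254  0.028 ]
scene rear [ 0.3799 -0.31    0.028 ]
t 0.5 pos [0.1786 0.5201 0.2054] rot [-0.0002 -0.     -0.1912] shift now [-0.5113 -0.7148  0.1055] after turn [-0.3661 -0.799   0.1054] F [-1.   1.4  0.6]
```

Call:
send_rows:
  steps: [0,0,0,0,0,-0.1,0.06,0,0,0,0,0,-0.1,0.06,-0.02,-0.042,0,0,0,0,0.06,-0.02,-0.042,0,0,0,0,0.06,-0.02,-0.042,0,0,0,0,0.06,-0.02,-0.042,0,0,0,0,0.06,-0.02,-0.042,0,0,0,0,0.06,-0.02,-0.042,0,0,0,0,0.06]

```text
time_s: 1.3
ee_pos: [0.2648, 0.253, 0.2056]
tcp_rot: [[-0.992, 0.13, 0.001], [0.13, 0.992, 0.0], [-0.001, 0.0, -1.0]]
wrist_force: [1.7, 0.0, 0.8]
finger_gap: 0.64
gripper_force: 0.0
```

Call:
send_rows:
  steps: [-0.02,-0.042,0,0,0,0,0.06,-0.02,-0.042,0,0,0,0,0.06,-0.02,-0.042,0,0,0,0,0.06,-0.02,-0.042,0,0,0,0,0.06,-0.02,-0.042,0,0,0,0,0.06,-0.02,-0.042,0,0,0,0,0.06,-0.02,-0.042,0.01,0,0,0,0.06,-0.02,-0.042,0.02,0,0,0,0.06]

```text
time_s: 2.1
ee_pos: [0.3802, -0.1012, 0.1766]
tcp_rot: [[-0.991, 0.131, 0.003], [0.131, 0.991, -0.001], [-0.003, -0.001, -1.0]]
wrist_force: [0.8, 0.4, 1.2]
finger_gap: 0.637
gripper_force: 0.0
```

```bash
python3 - <<'E'
from h import *
go([.43,-.321,.05],-8.5)
E
```

```text
t 2.1 pos [ 0.3802 -0.1012  0.1766] rot [-0.0007  0.0035  0.017 ] shift now [-0.0777 -0.2113  0.127 ] after turn [-0.0817 -0.21    0.1266] F [0.8 0.4 1.2]
```

Call:
send_rows:
  steps: [-0.015,-0.042,0.016,0,0,0.017,0.06,-0.015,-0.042,0.016,0,0,0,0.06,-0.015,-0.042,0.016,0,0,0,0.06,-0.015,-0.042,0.016,0,0,0,0.06,-0.015,-0.03,0.016,0,0,0,0.06,0,0,0.016,0,0,0,0.06,0,0,0,0,0,0,0.06]

```text
time_s: 2.8
ee_pos: [0.4241, -0.3054, 0.0776]
tcp_rot: [[-0.989, 0.148, -0.003], [0.148, 0.989, 0.003], [0.003, 0.002, -1.0]]
wrist_force: [-0.4, -0.5, -0.2]
finger_gap: 0.639
gripper_force: 0.0
```

```bash
python3 - <<'E'
from h import *
go([.43,-.321,.003],-8.5)
E
```

```text
t 2.8 pos [ 0.4241 -0.3054  0.0776] rot [ 0.0021 -0.0033 -0.0006] shift now [-0.0084 -0.0148  0.0745] after turn [-0.0081 -0.0146  0.0746] F [-0.4 -0.5 -0.2]
```

Call:
send_rows:
  steps: [-0.004,-0.008,0,0,0,0,0.06,-0.004,-0.007,0.015,0,0,0,0.06,0,0,0.03,0,0,0,0.06,0,0,0.02,0,0,0,0.06,0,0,0,0,0,0,0.06,0,0,0,0,0,0,0.06]

```text
time_s: 3.4
ee_pos: [0.4315, -0.3219, 0.0161]
tcp_rot: [[-0.989, 0.147, 0.001], [0.147, 0.989, -0.001], [-0.001, -0.001, -1.0]]
wrist_force: [0.0, -0.2, 0.7]
finger_gap: 0.64
gripper_force: 0.0
```

```bash
python3 - <<'E'
from h import *
go([.43,-.321,.003],-8.5)
a=save('scene','s1.png');b=save('top','t1.png')
o=np.zeros((500,800,3),np.uint8)
o[:,:400]=cv2.resize(a[100:225,340:440],None,fx=4,fy=4);o[:,400:]=cv2.resize(b[185:310,380:480],None,fx=4,fy=4)
cv2.imwrite('pics/g1.png',o[:,:,::-1])
E
```

```text
t 3.4 pos [ 0.4315 -0.3219  0.0161] rot [-0.0008  0.0012  0.001 ] shift now [0.0016 0.0006 0.0131] after turn [0.0016 0.0006 0.0131] F [ 0.  -0.2  0.7]
```

View pics/g1.png

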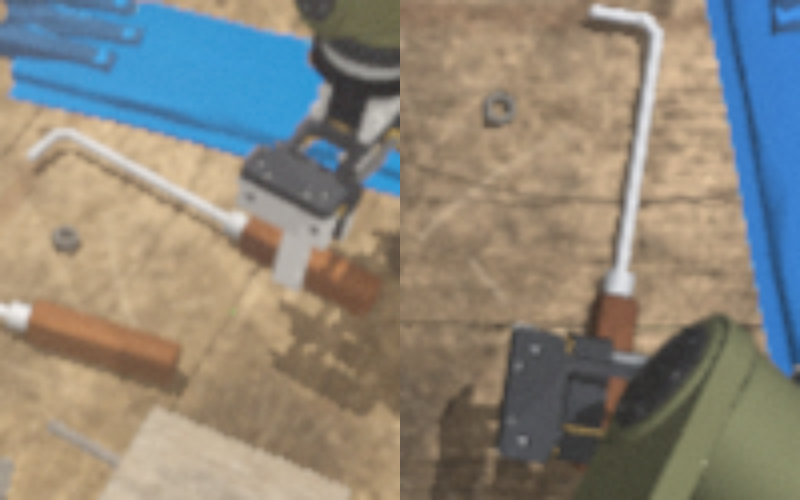

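The view shows the fingers straddling the handle, finger at (290,258) in the left crop, about mid-handle. Lower 13 mm, close, lift.

Call:
send_rows:
  steps: [0,0,0.012,0,0,0,0.06,0,0,0,0,0,0,0.06,0,0,0,0,0,0,0.015,0,0,0,0,0,0,0.015,0,0,0,0,0,0,0.015,0,0,0,0,0,0,0.015,0,0,0,0,0,0,0.015]
  grip_force: 50

```text
time_s: 4.2
ee_pos: [0.4309, -0.3215, 0.0028]
tcp_rot: [[-0.989, 0.147, 0.0], [0.147, 0.989, 0.0], [-0.0, 0.0, -1.0]]
wrist_force: [-0.4, 0.5, 3.5]
finger_gap: 0.247
gripper_force: 46.7
```

Call:
send_rows:
  steps: [0,0,-0.02,0,0,0,0.015,0,0,-0.03,0,0,0,0.015,0,0,-0.03,0,0,0,0.015,0,0.03,-0.02,0,0,-0.065,0.015,0,0.04,0,0,0,-0.065,0.015,0,0.04,0,0,0,-0.065,0.015,0,0.04,0,0,0,-0.06,0.015,0,0.04,0,0,0,0,0.015]

```text
time_s: 5.0
ee_pos: [0.4328, -0.1307, 0.1026]
tcp_rot: [[-0.994, -0.109, -0.0], [-0.109, 0.994, 0.0], [0.0, 0.0, -1.0]]
wrist_force: [1.8, 0.8, -1.5]
finger_gap: 0.252
gripper_force: 50.0
```

```bash
python3 - <<'E'
from h import *
go([.465,.053,.08],6.1)
E
```

```text
t 5.0 pos [ 0.4328 -0.1307  0.1026] rot [ 0.     -0.0001  0.0028] shift now [-0.0521  0.1791  0.0226] after turn [-0.0516  0.1792  0.0226] F [ 1.8  0.8 -1.5]
```

Call:
send_rows:
  steps: [-0.01,0.035,0,0,0,0,0.015,-0.01,0.035,0,0,0,0,0.015,-0.01,0.035,0,0,0,0,0.015,-0.01,0.03,0.01,0,0,0,0.015,-0.01,0.025,0.01,0,0,0,0.015,0,0,0,0,0,0,0.015,0,0,0,0,0,0,0.015]

```text
time_s: 5.7
ee_pos: [0.4655, 0.0324, 0.0825]
tcp_rot: [[-0.994, -0.108, -0.001], [-0.108, 0.994, -0.0], [0.001, -0.0, -1.0]]
wrist_force: [-0.5, -0.2, -2.1]
finger_gap: 0.252
gripper_force: 50.0
```

```bash
python3 - <<'E'
from h import *
go([.465,.053,.08],6.1)
a=save('scene','s2.png');b=save('top','t2.png')
o=np.zeros((600,800,3),np.uint8)
o[:,:400]=cv2.resize(a[150:300,180:280],None,fx=4,fy=4,interpolation=2);o[:,400:]=cv2.resize(b[75:225,210:310],None,fx=4,fy=4,interpolation=2)
cv2.imwrite('pics/g2.png',o[:,:,::-1])
E
```

```text
t 5.7 pos [0.4655 0.0324 0.0825] rot [-0.     -0.0008  0.002 ] shift now [-0.0018  0.0206  0.0025] after turn [-0.0017  0.0206  0.0025] F [-0.5 -0.2 -2.1]
```

View pics/g2.png

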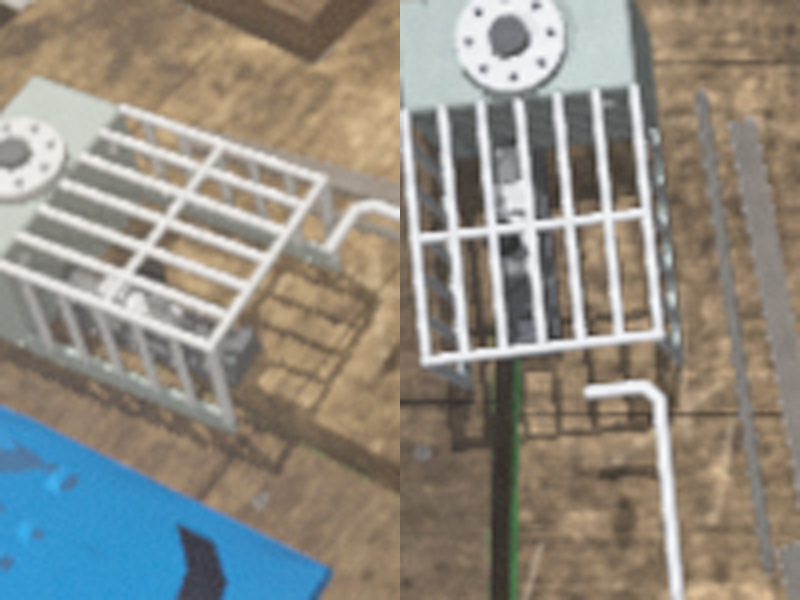

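The rod is held level with its bend at crop (660,388) and tip at (587,393), just in front of the mouth bar; the black cap shows at about (514,243).

```bash
cat >> h.py <<'E'
O=np.array([.707,.1415,0]);c,s_=np.cos(np.radians(6.1)),np.sin(np.radians(6.1));G=np.array([[c,-s_,0],[s_,c,0],[0,0,1]])
def ing(P):return (G.T@(np.array(P)-O)).round(4)
E
python3 - <<'E'
from h import *
f=lambda x,y:(210+(x-400+.5)/4-.5,75+(y+.5)/4-.5)
g=lambda x,y:(180+(x+.5)/4-.5,150+(y+.5)/4-.5)
z=.0935
print('pred bend',ing(np.array([.4655,.0324,z])+G@[.225,0,0]))
for nm,n,u,z in(('bend','top',f(661,388),z),('tip','top',f(587,393),z),('bar','top',f(677,580),z),('bend','scene',g(360,207),z),('tip','scene',g(325,250),z),
 ('mouthL','top',f(425,360),.0935),('mouthR','top',f(661,335),.0935),('cap','top',f(514,243),.068),
 ('mouthL','scene',g(215,343),.0935),('mouthR','scene',g(323,180),.0935),('cap','scene',g(150,268),.068)):print(nm,n,ing(back(n,u,z)))
for n in('top','scene'):
    for d in nets.spot_point(n,'bolt_knob')[:1]:print(n,d['conf'],d['at'],ing(back(n,d['at'],.044)))
    for d in nets.spot_point(n,'guard')[:1]:print(n,d['conf'],d['at'],ing(back(n,d['at'],0)))
E
```

```text
pred bend [-0.0267 -0.0828  0.0935]
bend top [-0.0289 -0.0867  0.0935]
tip top [-0.0272 -0.0437  0.0935]
bar top [-0.1403 -0.0854  0.0935]
bend scene [-0.028  -0.0814  0.0935]
tip scene [-0.0244 -0.0432  0.0935]
mouthL top [0.0021 0.0486 0.0935]
mouthR top [ 0.002  -0.0896  0.0935]
cap top [ 0.0721 -0.0035  0.068 ]
mouthL scene [0.0012 0.0424 0.0935]
mouthR scene [ 0.0033 -0.091   0.0935]
cap scene [ 0.079  -0.0022  0.068 ]
top 0.52 [238.5, 134.4] [0.0808 0.0006 0.044 ]
top 0.91 [245.9, 168.8] [ 0.0016 -0.0009  0.    ]
scene 0.83 [248.2, 241.3] [ 0.0018 -0.0057  0.    ]
```

Call:
send_rows:
  steps: [0,0.01,0.02,0,0,0,0.015,0,0.007,0.02,0,0,0,0.015,0,0,0.0075,0,0,0,0.015,0,0,0,0,0,0,0.015,0,0,0,0,0,0,0.015]

```text
time_s: 6.5
ee_pos: [0.4643, 0.0487, 0.0359]
tcp_rot: [[-0.994, -0.107, 0.001], [-0.107, 0.994, -0.0], [-0.001, -0.0, -1.0]]
wrist_force: [0.4, -0.5, -1.6]
finger_gap: 0.251
gripper_force: 50.0
```

```bash
python3 - <<'E'
from h import *
go(O+G@[.108-.225,-.065,.035],6.1)
E
```

```text
t 6.5 pos [0.4643 0.0487 0.0359] rot [-0.0001  0.0008  0.0003] shift now [-0.1342  0.0015  0.001 ] after turn [-0.1342  0.0015  0.0009] F [ 0.4 -0.5 -1.6]
```

Call:
send_rows:
  steps: [-0.02,0,0,0,0,0,0.015,-0.02,0,0,0,0,0,0.015,-0.02,0,0,0,0,0,0.015,-0.02,0,0,0,0,0,0.015,-0.02,0,0,0,0,0,0.015,-0.02,0,0,0,0,0,0.015,-0.014,0,0,0,0,0,0.015,0,0,0,0,0,0,0.015]

```text
time_s: 7.3
ee_pos: [0.5985, 0.0631, 0.0361]
tcp_rot: [[-0.994, -0.107, 0.002], [-0.107, 0.994, 0.0], [-0.002, -0.0, -1.0]]
wrist_force: [0.3, -0.5, -1.2]
finger_gap: 0.247
gripper_force: 50.0
```

```bash
python3 - <<'E'
from h import *
go(O+G@[.108-.225,-.022,.035],6.1)
a=save('scene','s3.png');b=save('top','t3.png')
o=np.zeros((600,800,3),np.uint8)
o[:,:400]=cv2.resize(a[175:275,180:280],(400,400),interpolation=2).copy() if 0 else cv2.resize(a[175:265,190:250],(400,600),interpolation=2);o[:,400:]=cv2.resize(b[95:185,215:275],(400,600),interpolation=2)
cv2.imwrite('pics/g3.png',o[:,:,::-1])
E
```

```text
t 7.3 pos [0.5985 0.0631 0.0361] rot [-0.0001  0.0018  0.0004] shift now [0.0008 0.0444 0.0011] after turn [0.0008 0.0444 0.0011] F [ 0.3 -0.5 -1.2]
```

View pics/g3.png

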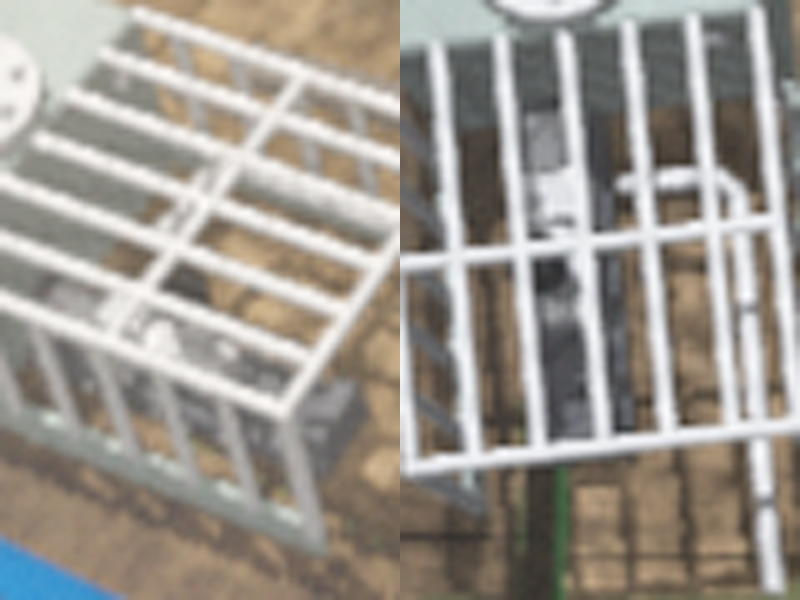

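The hook sits inside the guard, tip at (620,187), behind the black cap at (555,270) and to the right of it. Slide left, then draw.

Call:
send_rows:
  steps: [0,0.01,0,0,0,0,0.015,0,0.01,0,0,0,0,0.015,0,0.01,0,0,0,0,0.015,0,0.01,0,0,0,0,0.015,0,0.003,0,0,0,0,0.015,0,0,0,0,0,0,0.015]

```text
time_s: 8.0
ee_pos: [0.5924, 0.1068, 0.0352]
tcp_rot: [[-0.994, -0.108, -0.0], [-0.108, 0.994, -0.0], [0.0, -0.0, -1.0]]
wrist_force: [-0.2, -1.3, -1.7]
finger_gap: 0.253
gripper_force: 50.0
```

Call:
send_rows:
  steps: [0.006,0,0,0,0,0,0.015,0.006,0,0,0,0,0,0.015,0.006,0,0,0,0,0,0.015,0.006,0,0,0,0,0,0.015]

```text
time_s: 8.4
ee_pos: [0.5685, 0.1034, 0.0354]
tcp_rot: [[-0.994, -0.107, 0.001], [-0.107, 0.994, 0.0], [-0.001, 0.0, -1.0]]
wrist_force: [3.8, 0.9, -2.3]
finger_gap: 0.254
gripper_force: 50.0
```

Call:
send_rows:
  steps: [0.006,0,0,0,0,0,0.015,0.006,0,0,0,0,0,0.015,0.006,0,0,0,0,0,0.015,0.006,0,0,0,0,0,0.015,0,0,0,0,0,0,0.015]

```text
time_s: 8.9
ee_pos: [0.544, 0.1009, 0.0352]
tcp_rot: [[-0.994, -0.107, -0.001], [-0.107, 0.994, -0.0], [0.001, -0.0, -1.0]]
wrist_force: [-0.0, 0.6, -1.7]
finger_gap: 0.249
gripper_force: 50.0
```

Call:
send_rows:
  steps: [0.002,0,0,0,0,0,0.015,0.002,0,0,0,0,0,0.015]

```text
time_s: 9.1
ee_pos: [0.5409, 0.1006, 0.0352]
tcp_rot: [[-0.994, -0.107, 0.0], [-0.107, 0.994, 0.0], [-0.0, 0.0, -1.0]]
wrist_force: [3.4, 0.9, -2.3]
finger_gap: 0.252
gripper_force: 50.0
```

Call:
send_rows:
  steps: [0.002,0,0,0,0,0,0.015,0,0,0,0,0,0,0.015]

```text
time_s: 9.3
ee_pos: [0.5386, 0.1004, 0.0352]
tcp_rot: [[-0.994, -0.107, -0.0], [-0.107, 0.994, -0.0], [0.0, -0.0, -1.0]]
wrist_force: [2.2, 0.4, -2.6]
finger_gap: 0.25
gripper_force: 50.0
```

Call:
send_rows:
  steps: [0.002,0,0,0,0,0,0.015,0.001,0,0,0,0,0,0.015]

```text
time_s: 9.5
ee_pos: [0.5358, 0.1001, 0.0352]
tcp_rot: [[-0.994, -0.107, 0.0], [-0.107, 0.994, 0.0], [-0.0, 0.0, -1.0]]
wrist_force: [2.8, 0.2, -1.7]
finger_gap: 0.25
gripper_force: 50.0
```

Call:
send_rows:
  steps: [0.002,0,0,0,0,0,0.015,0.001,0,0,0,0,0,0.015]

```text
time_s: 9.7
ee_pos: [0.5346, 0.1, 0.036]
tcp_rot: [[-0.994, -0.107, 0.005], [-0.107, 0.994, 0.001], [-0.005, 0.0, -1.0]]
wrist_force: [16.2, 3.7, -5.3]
finger_gap: 0.252
gripper_force: 50.0
```

Call:
send_rows:
  steps: [0.001,0,0,0,0,0,0.015,0.001,0,0,0,0,0,0.015]

```text
time_s: 9.9
ee_pos: [0.534, 0.1, 0.0366]
tcp_rot: [[-0.994, -0.107, 0.008], [-0.107, 0.994, 0.001], [-0.008, 0.0, -1.0]]
wrist_force: [23.6, 4.0, -4.3]
finger_gap: 0.245
gripper_force: 50.0
```

At the stop (23 N, at the expected place). Now ease off, unhook and look.

Call:
send_rows:
  steps: [-0.006,0,0,0,0,0,0.015,-0.006,0,0,0,0,0,0.015,0,0,0,0,0,0,0.015,0,-0.01,0,0,0,0,0.015,0,-0.012,0,0,0,0,0.015,0,-0.012,0,0,0,0,0.015,0,-0.011,0,0,0,0,0.015,0,0,0,0,0,0,0.015]

```text
time_s: 10.7
ee_pos: [0.5478, 0.0544, 0.0353]
tcp_rot: [[-0.994, -0.105, 0.0], [-0.105, 0.994, -0.0], [-0.0, -0.0, -1.0]]
wrist_force: [0.3, -0.3, -2.3]
finger_gap: 0.253
gripper_force: 50.0
```

```bash
python3 - <<'E'
from h import *
go(O+G@[-.025-.225,-.065,.035],6.1)
a=save('scene','s4.png');b=save('top','t4.png')
for n in('top','scene'):
    for d in nets.spot_point(n,'bolt_knob')[:1]:print(n,d['conf'],d['at'],ing(back(n,d['at'],.044)))
o=np.zeros((600,800,3),np.uint8)
o[:,:400]=cv2.resize(a[175:265,190:250],(400,600),interpolation=2);o[:,400:]=cv2.resize(b[95:185,215:275],(400,600),interpolation=2)
cv2.imwrite('pics/g4.png',o[:,:,::-1])
E
```

```text
t 10.7 pos [0.5478 0.0544 0.0353] rot [-0.0001  0.0001 -0.0011] shift now [0.0824 0.0046 0.0003] after turn [0.0824 0.0047 0.0003] F [ 0.3 -0.3 -2.3]
top 0.7 [239.7, 148.3] [0.046  0.0007 0.044 ]
scene 0.54 [229.9, 228.2] [0.0439 0.0019 0.044 ]
```

View pics/g4.png

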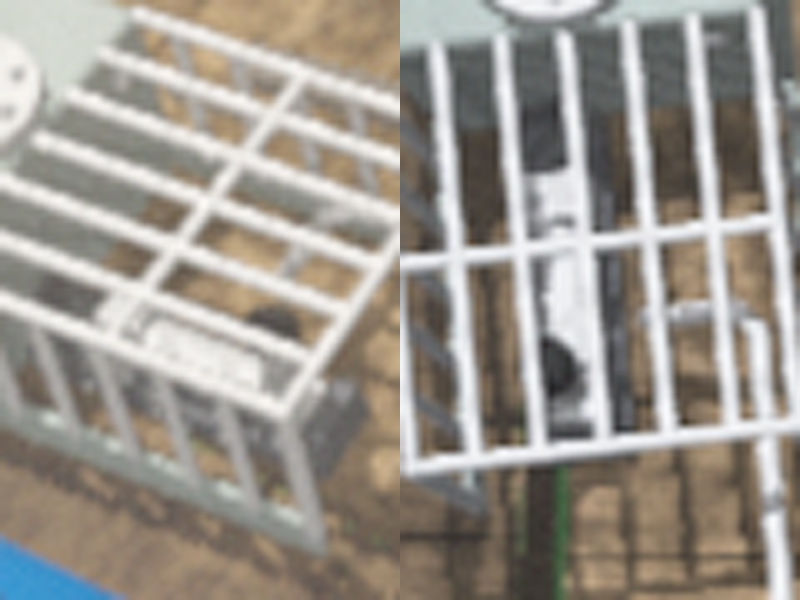

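The cap has moved to (560,365), near the mouth, and the hook tip at (650,315) is clear of it. Withdraw and carry the rod back to where it lay.

Call:
send_rows:
  steps: [0.02,0,0,0,0,0,0.015,0.02,0,0,0,0,0,0.015,0.02,0,0,0,0,0,0.015,0.02,0,0,0,0,0,0.015,0.02,0,0,0,0,0,0.015,0.01,0,0,0,0,0,0.015,0,0,-0.02,0,0,0,0.015,0,0,-0.02,0,0,0,0.015]

```text
time_s: 11.7
ee_pos: [0.4381, 0.0445, 0.0757]
tcp_rot: [[-0.994, -0.107, -0.001], [-0.107, 0.994, 0.0], [0.001, 0.0, -1.0]]
wrist_force: [0.6, -0.5, -2.2]
finger_gap: 0.253
gripper_force: 50.0
```

Call:
send_rows:
  steps: [0,-0.02,-0.02,0,0,0,0.015,0,-0.035,-0.01,0,0,0,0.015,0,-0.035,0,0,0,0.06,0.015,0,-0.035,0,0,0,0.06,0.015,0,-0.035,0,0,0,0.06,0.015,0,-0.035,0,0,0,0.075,0.015,0,-0.035,0,0,0,0,0.015,0,-0.035,0,0,0,0,0.015]

```text
time_s: 12.5
ee_pos: [0.4363, -0.2206, 0.1053]
tcp_rot: [[-0.989, 0.147, 0.0], [0.147, 0.989, -0.0], [-0.0, -0.0, -1.0]]
wrist_force: [1.2, 0.6, -1.0]
finger_gap: 0.252
gripper_force: 50.0
```

```bash
python3 - <<'E'
from h import *
go([.43,-.321,.05],-8.5)
E
```

```text
t 12.5 pos [ 0.4363 -0.2206  0.1053] rot [-0.0001  0.0004  0.0008] shift now [-0.0085 -0.1002  0.0554] after turn [-0.0086 -0.1002  0.0553] F [ 1.2  0.6 -1. ]
```

Call:
send_rows:
  steps: [0,-0.03,0.01,0,0,0,0.015,0,-0.03,0.015,0,0,0,0.015,-0.005,-0.025,0.015,0,0,0,0.015,0,-0.01,0.02,0,0,0,0.015,0,0,0.02,0,0,0,0.015,0,0,0.01,0,0,0,0.015,0,0,0,0,0,0,0.015,0,0,0,0,0,0,0.015]

```text
time_s: 13.3
ee_pos: [0.4277, -0.314, 0.0159]
tcp_rot: [[-0.989, 0.147, 0.001], [0.147, 0.989, -0.001], [-0.001, -0.0, -1.0]]
wrist_force: [0.5, -0.4, -0.8]
finger_gap: 0.252
gripper_force: 50.0
```

Call:
send_rows:
  steps: [0,0,0.006,0,0,0,0.015,0,0,0.004,0,0,0,0.015,0,0,0.002,0,0,0,0.015,0,0,0,0,0,0,0.015,0,0,0,0,0,0,0.015]

```text
time_s: 13.8
ee_pos: [0.4273, -0.314, 0.0033]
tcp_rot: [[-0.989, 0.147, 0.0], [0.147, 0.989, -0.0], [-0.0, -0.0, -1.0]]
wrist_force: [1.0, 0.2, -1.0]
finger_gap: 0.251
gripper_force: 50.0
```

Call:
send_rows:
  steps: [0,0,0.001,0,0,0,0.015,0,0,0,0,0,0,0.03,0,0,0,0,0,0,0.055,0,0,0,0,0,0,0.055,0,0,0,0,0,0,0.055,0,0,-0.02,0,0,0,0.055,0,0,-0.03,0,0,0,0.055,0,0,-0.04,0,0,0,0.055]

```text
time_s: 14.6
ee_pos: [0.4265, -0.3134, 0.0921]
tcp_rot: [[-0.989, 0.147, -0.002], [0.147, 0.989, 0.002], [0.002, 0.002, -1.0]]
wrist_force: [0.5, -0.4, 0.1]
finger_gap: 0.583
gripper_force: 0.0
```

Call:
send_rows:
  steps: [0,0,-0.04,0,0,0,0.055,0.03,0.03,-0.02,0,0,0,0.055,0.02,0.04,0,0,0,0,0.055,0,0.04,0,0,0,0,0.055,0,0.04,0,0,0,0,0.055,0,0.04,0,0,0,0,0.055,0,0.02,0,0,0,0,0.055,0,0,0,0,0,0,0.055]

```text
time_s: 15.4
ee_pos: [0.4088, -0.0972, 0.1524]
tcp_rot: [[-0.99, 0.144, 0.0], [0.144, 0.99, 0.0], [-0.0, 0.0, -1.0]]
wrist_force: [0.0, -1.0, -0.3]
finger_gap: 0.585
gripper_force: 0.0
```

```bash
python3 - <<'E'
from h import *
go([.43,-.321,.05],-8.5)
b=save('top','t5.png')
for d in nets.spot_point('top','bolt_knob')[:1]:print(d['conf'],ing(back('top',d['at'],.044)))
cv2.imwrite('pics/g5.png',cv2.resize(b[60:360,190:510],(800,600)[:2] and (640,600))[:,:,::-1])
E
```

```text
t 15.4 pos [ 0.4088 -0.0972  0.1524] rot [0.0001 0.0003 0.0035] shift now [-0.0532 -0.2185  0.1024] after turn [-0.054  -0.2183  0.1024] F [ 0.  -1.  -0.3]
0.5 [0.0366 0.0016 0.044 ]
```

View pics/g5.png

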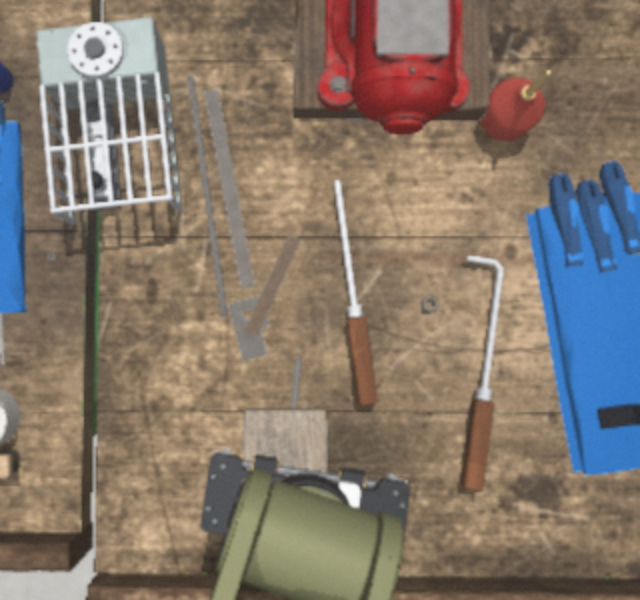

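The rod lies flat on the bench (handle at (478,445), hook at (485,262)), the bolt is drawn, and the gripper is clear.

```bash
python3 -c "
from h import *
print(workorder.close_job())"
```

```text
the job is handed in; nothing more can be done
None
```

I drew the bolt back until the pull rose to about 24 N at the expected stop position, unhooked the rod, laid it flat on the bench about where it was found, and handed the job in at about 15 s (limit 45 s); the hand-in returned no verdict.

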